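# Turn a machined pump cover over and set it against the stop bar for inspection

## Robot

A 6-joint arm with a two-finger parallel gripper is mounted at the origin on the work surface. World frame = base frame: x ahead of the robot, y to its left, z up, the work surface at z = 0. Lengths are in mm, angles in rad, forces in N, time in s.
With the tool pointing down it reaches from about 300 to 775 mm from the base axis. Payload 14.6 kg.
Tool frame: the origin (TCP) lies at the very end of the fingers, on their centre line; the grasp point (between the pads) lies 19 mm behind it; z points along the fingers, y is the line along which they close (so a half turn about z gives the same grasp; the last joint's range is limited). The gripper opens to 94 mm and grips with 3 to 60 N. Pads are 16 mm wide; open, the fingers measure 119 mm over their backs; the gripper's body (75 mm by 177 mm) begins 78 mm behind the grasp point.
Start: joints at [1.193, 0.3, 1.521, -0, 1.321, -0.067], TCP at [168.198, 523.64, 205.446] pointing down, gripper open.
Joint ranges: [-3.03, 3.03], [-0.79, 2.21], [0.23, 2.52], [-1.04, 4.18], [0, 3.07], [-2.55, 2.55]. Speed limits (rad/s): [2.22, 2.22, 2.57, 3.14, 3.14, 3.14].

## Interface

Orientations are given as [roll, pitch, yaw] about the fixed x, y, z axes, in that order (R = Rz(yaw) Ry(pitch) Rx(roll)).
In Python, from cell import manip gives the robot as it stands.
- The arm moves only by the tool servo_tool, never from a script. Its argument "rows" is a list of rows, each a list of 7 numbers: the turn, a rotation vector about the world's x, y, z in degrees, then the shift along the world's x, y, z in mm, then the closure, from 0 (fully open) to 1 (shut). In form: [[rx, ry, rz, dx, dy, dz, fingers], ...]. A call has 1 to 20 rows; each row shifts and turns the commanded pose from where the row before left it; what a row does not reach is not made up. A row lasts 1/8 s, in which the tool goes at most 62.5 mm and 10.7 degrees, less where a joint would pass 70% of its speed; a pose out of reach is approached as far as the arm can. A call with a gripper value outside its range is refused whole. The fingers move at their own pace and stop on an object; "grip_force" is the grip in N (left out, the last holds). Time passes only in rows, so rows that do not move let the fingers close. It gives the time, the measured TCP pose, the force, the opening and the grip force at its end, in the units of the state.
- manip.read_state(): the state, without advancing time (a new reading comes with each control period).
- manip.camera(name): name is "side" or "top"; returns the picture (420x560x3 uint8, red, green, blue); there is no depth.
- manip.camera_info(name): a dict with "fx", "fy", "cx", "cy" (pixels), "position" and "rotation" of the camera in the world. Camera axes: x right, y down, z forward; pixel columns grow to the right and rows downward; lengths in mm; the calibration is good to about 2 mm. A picture is of the moment at which its call begins. camera_info takes no time and is no camera call.
- manip.sign_off(): hands the job in; it is judged then, once.
The state is a dict: "clock": time; "joints": joint angles; "qd": joint speeds; "effort": joint torques, N m; "eef_pos": TCP position; "eef_rot": TCP orientation; "wrist_force": force on the tool from outside, world axes, zero at the start; "moment": the same for the moment, N m; "finger_gap": finger opening in mm; "finger_force": force on a finger pad.
Only numpy, scipy, OpenCV 4.12 (cv2) and the standard library are available. Lean on these libraries where they do the work, as an engineer would, in place of code of your own. Each camera call takes 0.05 s, during which the arm holds its last target. There are 200 camera calls.

## Task

One of the two aluminium pump covers on the wooden bearers lies with its two round pockets facing down. Turn that cover over so the pockets face up, lay it flat on the dark stone surface plate without dropping it or letting it topple, and slide it home so that one of its long sides sits flush against the steel stop bar, without overhanging the ends of the bar. Leave the other cover and the other loose things where they are.

Things in the scene. Friction and masses are not known exactly. Their poses are not given: they have to be found in the camera images.
- cover: the cover to turn: flat aluminium block, 84 mm long (y), 60 wide (x), 20 thick (z), about 0.27 kg, a small bolt hole in each corner. One face is plain; the other has two round pockets, 28 mm wide, 11 deep, 19 mm either side of the middle along y. Origin: centre of the POCKETED face, z towards the plain face; at the start z is up (pockets down). It can stand on one of its 60 x 20 ends.
- other_cover: an identical cover already turned: it lies on the same bearers with its pockets up, with its centre about 130 mm from the other's. Origin at the centre of its underside (plain face), z up. Leave it alone.
- bearers: two fixed parallel wooden strips along x, 300 mm long, 12 wide, 25 high, their middles 34 mm either side of the origin in y, tied at both ends by low crosspieces. Origin on the table, midway between. A cover lies across both strips with its long axis square to them; under the middle of it there is nothing but the table.
- surface_plate: fixed dark stone surface plate 240 mm (x) x 320 mm (y), its top 30 mm above the table; origin on the table under its centre. On it, towards its far (+x) side, a fixed steel stop bar 240 mm long (y), 20 wide, 25 high; the bar's near face is 80 mm from the plate's centre.
- stop (a point): the middle of the foot of the stop bar's near face, on the surface plate's top; x points into the bar (square to its face), y along the bar (bar ends at y = -120 and +120 mm), z up.
- bushing_a: small loose steel bushing standing upright on a near corner of the surface plate: 36 mm across, 45 mm high; origin at the centre of its underside. Leave it alone.
- bushing_b: large loose steel bushing standing upright on the table beyond the work: 48 mm across, 60 mm high; origin at the centre of its underside. Leave it alone.
- bracket: loose dark steel angle bracket standing on the table to the left: 90 x 70 mm foot, 78 mm high; origin under its foot. Leave it alone.
- flange: loose round steel flange lying on the table to the left: 68 mm across, 22 mm high; origin at the centre of its underside. Leave it alone.
- wrench: loose steel wrench lying on the table to the right. Leave it alone.
Mind the look-alikes: they are no part of the job. What is shaped like the cover but orange or yellow is not meant.

How it is judged:
By the outcome, as a careful person would: the job done as asked, in the order asked, and still so for the second after the job is handed in, with the robot touching nothing.
It also fails if it takes over 69 s, if anything falls off the work surface, if the arm or the gripper's body presses on something with over 40 N, if the wrist force passes 120 N, or if a joint passes its speed limit or range.

## Working session

There is one attempt and no reset: what is moved stays moved. The work goes in short steps, Python scripts to look and compute and a tool call to move; the robot and the scene stay as the last step left them, time stands still between calls to the robot, and variables do not carry over. Pictures are saved under pics/ and viewed, at most 12 in all, crops included, and the job is handed in when it is done.

Besides the shell and the picture viewer there is one more tool, called after "Call:" in YAML: its name, and indented under it one key for each argument. servo_tool: Moves the arm, as the interface text tells. Its arguments: {"type":"object","properties":{"rows":{"type":"array","items":{"type":"array","items":{"type":"number"}}},"grip_force":{"type":"number"}},"required":["rows"]}

```bash
mkdir -p pics; ls
python3 - <<'E'
from cell import manip
import cv2,numpy as np
for n in("top","side"):
    im=manip.camera(n); cv2.imwrite(f"pics/{n}0.png",cv2.cvtColor(im,cv2.COLOR_RGB2BGR))
    i=manip.camera_info(n); print(n,{k:np.round(v,3).tolist() for k,v in i.items()})
s=manip.read_state(); print(s)
E
```

```text
pics
top {'fx': 530.493, 'fy': 530.493, 'cx': 280.881, 'cy': 208.47, 'position': [297.145, -25.565, 1490.418], 'rotation': [-2.96, 0.012, -1.6]}
side {'fx': 533.493, 'fy': 533.493, 'cx': 293.165, 'cy': 209.67, 'position': [-59.236, -975.609, 1126.686], 'rotation': [-2.328, 0.01, -0.6]}
{'clock': 0.1, 'joints': array([ 1.19340120e+00,  3.00456891e-01,  1.52151602e+00,  1.40051747e-05,
        1.32070482e+00, -6.65951337e-02]), 'qd': array([ 0.00043179, -0.00109693, -0.0002497 , -0.00051455,  0.00064227,
        0.00018591]), 'effort': array([ 2.07796176e-03, -5.32649159e+01, -3.53282797e+01,  7.09553878e-02,
        2.35263957e-02, -5.48492835e-05]), 'eef_pos': array([168.11056648, 523.42964429, 204.92164617]), 'eef_rot': array([-3.14051088e+00, -8.57431839e-05,  2.83078914e+00]), 'wrist_force': array([ 0.44245263, -0.50371057,  0.0547016 ]), 'moment': array([ 0.04125403, -0.01454342, -0.02415387]), 'finger_force': 0.0, 'finger_gap': 93.93568223507164}
```

View pics/top0.png

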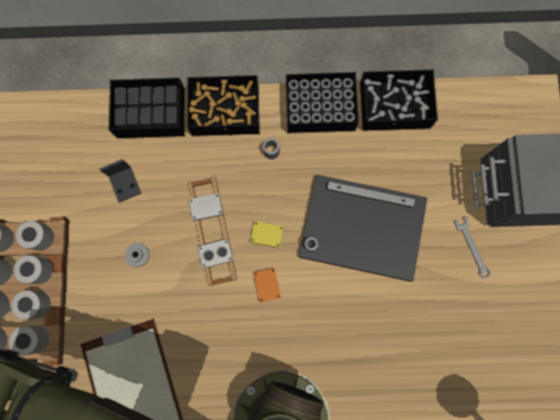

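View pics/side0.png

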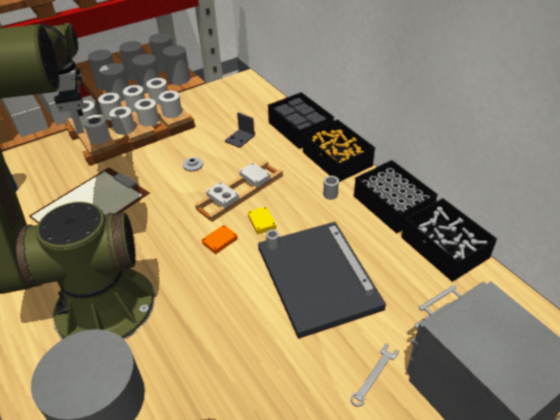

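Top view: candidates are the grey plate at (206,207), plain face up; the grey plate at (214,253), showing two dark pockets (already turned); and the yellow (266,234) and orange (266,285) look-alikes. The one at (206,207) fits: it is aluminium on the bearers with no pockets visible. I'll confirm with a crop and measure.

```bash
cat > h.py <<'E'
import numpy as np,cv2
from scipy.spatial.transform import Rotation as R
from cell import manip
def cam(n):
    i=manip.camera_info(n); r=np.array(i["rotation"]); M=R.from_euler('xyz',r).as_matrix() if r.ndim==1 else r
    return i,M,np.array(i["position"])
def bp(n,uv,z):
    i,M,p=cam(n); uv=np.atleast_2d(uv).astype(float)
    d=np.c_[(uv[:,0]-i["cx"])/i["fx"],(uv[:,1]-i["cy"])/i["fy"],np.ones(len(uv))]@M.T
    return p+d*((z-p[2])/d[:,2])[:,None]
def pj(n,X):
    i,M,p=cam(n); c=(np.atleast_2d(X)-p)@M
    return np.c_[c[:,0]/c[:,2]*i["fx"]+i["cx"],c[:,1]/c[:,2]*i["fy"]+i["cy"]]
def rect(n,mask,z,near):
    k,l,s,c=cv2.connectedComponentsWithStats(mask.astype(np.uint8),connectivity=4)
    j=l[near[1],near[0]]; v,u=np.nonzero(l==j)
    P=bp(n,np.c_[u,v],z)[:,:2]
    return s[j],cv2.minAreaRect(P.astype(np.float32)),P.mean(0)
def save(n,im,box=None,f=1):
    if box: im=im[box[1]:box[3],box[0]:box[2]]
    cv2.imwrite(f"pics/{n}.png",cv2.resize(cv2.cvtColor(im,cv2.COLOR_RGB2BGR),None,fx=f,fy=f,interpolation=cv2.INTER_CUBIC))
E
python3 - <<'E'
from h import *
t=cv2.cvtColor(cv2.imread("pics/top0.png"),cv2.COLOR_BGR2RGB); s=cv2.cvtColor(cv2.imread("pics/side0.png"),cv2.COLOR_BGR2RGB)
a=cv2.resize(t[165:295,170:440],None,fx=2.9,fy=2.9,interpolation=cv2.INTER_CUBIC)
b=cv2.resize(s[150:225,180:350],None,fx=2.9,fy=2.9,interpolation=cv2.INTER_CUBIC)
c=np.zeros((a.shape[0]+b.shape[0],a.shape[1],3),np.uint8); c[:a.shape[0]]=a; c[a.shape[0]:,:b.shape[1]]=b; save("crop1",c)
h=cv2.cvtColor(t,cv2.COLOR_RGB2HSV); grey=(h[...,1]<50)&(h[...,2]>120)
for nm,z,near in(("cover",45,(206,207)),("other",45,(205,247)),("bar",55,(370,194))):
    print(nm,rect("top",grey,z,near))
dark=(h[...,2]<90)
print("plate",rect("top",dark,30,(360,235)))
print(t[207,206],t[194,370],t[235,360], bp("top",[[311,243],[270,148],[120,185]],30))
E
```

```text
cover (array([189, 194,  34,  26, 669], dtype=int32), ((576.3446655273438, 193.48948669433594), (62.914363861083984, 85.8392333984375), 9.700410842895508), array([575.76642499, 193.62241281]))
other (array([198, 240,  35,  28, 557], dtype=int32), ((444.97479248046875, 167.9178924560547), (62.79067611694336, 85.73036193847656), 13.25606632232666), array([444.92450781, 167.74738777]))
bar (array([328, 182,  86,  24, 544], dtype=int32), ((595.7831420898438, -265.0672607421875), (238.06707763671875, 18.607519149780273), 76.07015991210938), array([ 595.63805331, -265.14143533]))
plate (array([ 298,  176,  128,  105, 8835], dtype=int32), ((507.5982666015625, -240.25656127929688), (319.071044921875, 237.79598999023438), 76.06072998046875), array([ 498.36404774, -240.95608193]))
[177 175 166] [146 145 141] [76 77 76] [[466.41672996 -96.45239402  30.        ]
 [742.80872393   9.83519829  30.        ]
 [648.05679985 437.45629369  30.        ]]
```

View pics/crop1.png

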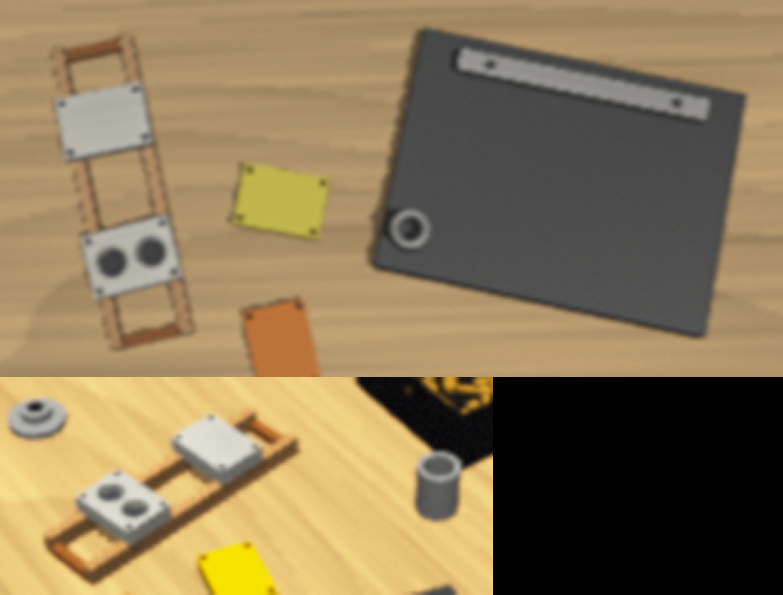

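The crop shows the plate at (103,122) has a plain face up with no pockets, so it is the cover. The one at (132,255) shows pockets, so it stays. Plan: grip across the 60 mm width, tool tilted −45°→+45° (stand it on its end on the plate), regrasp from the other side, again −45°→+45°, then push home.

Call:
servo_tool:
  rows:
    - [0,0,-3.8,25,-19,0,0]
    - [0,0,-3.8,25,-19,0,0]
    - [0,0,-3.8,25,-19,0,0]
    - [0,0,-3.8,25,-19,0,0]
    - [0,0,-3.8,25,-19,0,0]
    - [0,0,-3.8,25,-19,0,0]
    - [0,0,-3.8,25,-19,0,0]
    - [0,0,-3.8,25,-19,0,0]
    - [0,0,-3.8,25,-19,0,0]
    - [0,0,-3.8,25,-19,0,0]
    - [0,0,-3.8,25,-19,0,0]
    - [0,0,-3.8,25,-19,0,0]
    - [0,0,-3.8,25,-19,0,0]
    - [0,0,-3.8,25,-19,0,0]
    - [0,0,-3.8,25,-19,0,0]
    - [0,0,0,0,0,0,0]
  grip_force: 40

```text
clock: 2.1
eef_pos: [544.0, 237.4, 204.7]
eef_rot: [-3.141, 0.0, 1.833]
wrist_force: [0.3, 0.2, 0.9]
finger_gap: 93.7
finger_force: 0.0
```

Call:
servo_tool:
  rows:
    - [-4.42,-0.86,0,0,4,0,0]
    - [-4.42,-0.86,0,0,4,0,0]
    - [-4.42,-0.86,0,0,4,0,0]
    - [-4.42,-0.86,0,0,4,0,0]
    - [-4.42,-0.86,0,0,4,0,0]
    - [-4.42,-0.86,0,0,4,0,0]
    - [-4.42,-0.86,0,0,4,0,0]
    - [-4.42,-0.86,0,0,4,0,0]
    - [-4.42,-0.86,0,0,4,0,0]
    - [-4.42,-0.86,0,0,4,0,0]
    - [0,0,0,0,0,0,0]

```text
clock: 3.48
eef_pos: [542.2, 279.8, 204.1]
eef_rot: [-3.065, 0.784, 1.871]
wrist_force: [0.2, -0.2, -0.2]
finger_gap: 94.3
finger_force: 0.0
```

```bash
cat >> h.py <<'E'
def pose():
    s=manip.read_state(); return np.array(s["eef_pos"]),R.from_euler('xyz',s["eef_rot"]),s
def tool(yaw,th):  # tool y along horizontal az yaw, tilted th about it
    n=np.array([np.cos(np.radians(yaw)),np.sin(np.radians(yaw)),0])
    T=R.from_matrix(np.c_[np.cross(n,[0,0,-1]),n,[0,0,-1]])
    return R.from_rotvec(np.radians(th)*n)*T
def go(C,yaw,th,back=0):  # grasp point at C, withdrawn by back
    p,q,s=pose(); Q=tool(yaw,th); a=Q.as_matrix()[:,2]
    t=np.array(C)+(19-back)*a
    return "rv",np.round(np.degrees((Q*q.inv()).as_rotvec()),2),"d",np.round(t-p,1),"a",np.round(a,3)
def st():
    s=manip.read_state(); print(round(s["clock"],2),"q",np.round(s["joints"],3),"p",np.round(s["eef_pos"],1),"F",np.round(s["wrist_force"],1),"M",np.round(s["moment"],2),"gap",round(s["finger_gap"],1),"ff",round(s["finger_force"],1))
E
python3 -c "
from h import *
st(); print(go([576,193.5,35],11,-45,110)); print(go([576,193.5,35],11,0,110)); print(go([576,193.5,35],11,45,110))"
```

```text
3.48 q [ 0.694  0.679  1.155 -0.678  1.716  0.467] p [542.2 279.8 204.1] F [ 0.2 -0.2 -0.2] M [0.28 0.11 0.03] gap 94.3 ff 0.0
('rv', array([ 0.65, -3.03, -3.12]), 'd', array([  21.5,  -23.1, -104.8]), 'a', array([ 0.135, -0.694, -0.707]))
('rv', array([44.54,  6.91, -4.18]), 'd', array([ 33.8, -86.3, -78.1]), 'a', array([ 0.,  0., -1.]))
('rv', array([88.36, 17.19, -4.89]), 'd', array([  46.1, -149.5, -104.8]), 'a', array([-0.135,  0.694, -0.707]))
```

Call:
servo_tool:
  rows:
    - [0.1,-0.6,-0.6,4.3,-4.6,-21,0]
    - [0.1,-0.6,-0.6,4.3,-4.6,-21,0]
    - [0.1,-0.6,-0.6,4.3,-4.6,-21,0]
    - [0.1,-0.6,-0.6,4.3,-4.6,-21,0]
    - [0.2,-0.6,-0.7,4.3,-4.6,-21,0]
    - [0,0,0,0,0,0,0]
    - [0,0,0,0,0,0,0]

```text
clock: 4.35
eef_pos: [564.9, 255.9, 101.0]
eef_rot: [3.138, 0.785, 1.758]
wrist_force: [-0.4, -0.5, 0.0]
finger_gap: 94.2
finger_force: 0.0
```

```bash
python3 -c "
from h import *
st(); print(go([576,193.5,35],11,-45,0)); save('g1',manip.camera('side'),(160,60,360,210),4)"
```

```text
4.35 q [ 0.645  0.79   1.22  -0.689  1.55   0.624] p [564.9 255.9 101. ] F [-0.4 -0.5  0. ] M [ 0.21  0.11 -0.01] gap 94.2 ff 0.0
('rv', array([-0.04,  0.14,  0.13]), 'd', array([ 13.7, -75.6, -79.5]), 'a', array([ 0.135, -0.694, -0.707]))
```

View pics/g1.png

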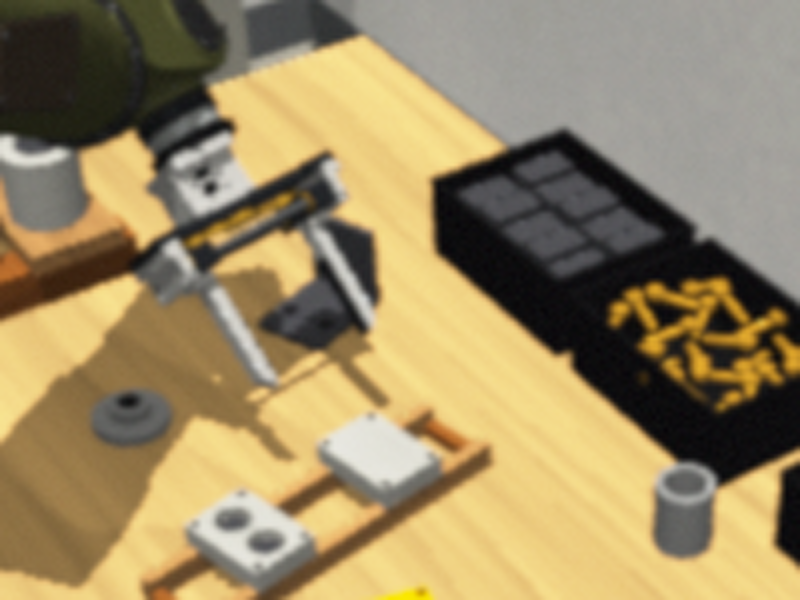

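The view shows the open fingers (about (265,380) and (370,325)) aimed at the plain cover at (380,455). The bracket lies clear behind them. Moving in and closing.

Call:
servo_tool:
  rows:
    - [0,0,0,1.7,-9.5,-10,0]
    - [0,0,0,1.7,-9.5,-10,0]
    - [0,0,0,1.7,-9.5,-10,0]
    - [0,0,0,1.7,-9.5,-10,0]
    - [0,0,0,1.7,-9.5,-10,0]
    - [0,0,0,1.7,-9.5,-10,0]
    - [0,0,0,1.7,-9.5,-10,0]
    - [0,0,0,1.8,-9.1,-9.5,0]
    - [0,0,0,0,0,0,0]
    - [0,0,0,0,0,0,0]

```text
clock: 5.65
eef_pos: [578.6, 180.3, 21.2]
eef_rot: [3.138, 0.785, 1.758]
wrist_force: [0.4, 0.2, 0.6]
finger_gap: 93.9
finger_force: 0.0
```

Call:
servo_tool:
  rows:
    - [0,0,0,0,0,0,0.5]
    - [0,0,0,0,0,0,0.5]
    - [0,0,0,0,0,0,0.5]
    - [0,0,0,0,0,0,0.5]
    - [0,0,0,0,0,0,0.5]
    - [0,0,0,0,0,0,0.5]

```text
clock: 6.4
eef_pos: [578.4, 180.1, 21.0]
eef_rot: [3.139, 0.786, 1.759]
wrist_force: [-0.8, 1.2, 0.0]
finger_gap: 59.6
finger_force: 39.8
```

```bash
python3 -c "
from h import *
st(); print(go([576,193.5,35],11,-45,0))"
```

```text
6.4 q [ 0.541  0.834  1.359 -0.748  1.354  0.675] p [578.4 180.1  21. ] F [-0.8  1.2  0. ] M [0.32 0.08 0.03] gap 59.6 ff 39.8
('rv', array([-0.01,  0.11,  0.13]), 'd', array([0.1, 0.2, 0.6]), 'a', array([ 0.135, -0.694, -0.707]))
```

Call:
servo_tool:
  rows:
    - [0,0,0,0,0,6,0.5]
    - [0,0,0,0,0,14,0.5]
    - [0,0,0,0,0,20,0.5]
    - [0,0,0,0,0,20,0.5]
    - [0,0,0,0,0,20,0.5]
    - [0,0,0,0,0,20,0.5]
    - [0,0,0,0,0,20,0.5]
    - [0,0,0,0,0,15,0.5]
    - [0,0,0,0,0,5,0.5]
    - [0,0,0,0,0,0,0.5]

```text
clock: 7.65
eef_pos: [578.3, 180.0, 160.8]
eef_rot: [3.14, 0.786, 1.759]
wrist_force: [-0.1, 0.9, -3.2]
finger_gap: 59.7
finger_force: 39.8
```

```bash
python3 -c "
from h import *
st(); print(go([576,193.5,175],11,45)); 
q1=tool(11,45);print(np.degrees((tool(-14,45)*q1.inv()).as_rotvec()), tool(-14,45).as_matrix()[:,2]-q1.as_matrix()[:,2]);print(go([503.8,-251.6,175],-14,45))"
```

```text
7.65 q [ 0.541  0.647  1.314 -0.728  1.527  0.517] p [578.3 180.  160.8] F [-0.1  0.9 -3.2] M [ 0.7   0.16 -0.  ] gap 59.7 ff 39.8
('rv', array([88.37, 17.14,  0.17]), 'd', array([-4.9, 26.7,  0.8]), 'a', array([-0.135,  0.694, -0.707]))
[ 9.61777806e-15  3.20592602e-15 -2.50000000e+01] [ 3.05986947e-01 -8.01255021e-03  1.11022302e-16]
('rv', array([ 90.56,  -2.41, -19.44]), 'd', array([ -71.3, -418.6,    0.8]), 'a', array([ 0.171,  0.686, -0.707]))
```

Call:
servo_tool:
  rows:
    - [5,-0.13,-1.08,-4,-23.2,0,0.5]
    - [5,-0.13,-1.08,-4,-23.2,0,0.5]
    - [5,-0.13,-1.08,-4,-23.2,0,0.5]
    - [5,-0.13,-1.08,-4,-23.2,0,0.5]
    - [5,-0.13,-1.08,-4,-23.2,0,0.5]
    - [5,-0.13,-1.08,-4,-23.2,0,0.5]
    - [5,-0.13,-1.08,-4,-23.2,0,0.5]
    - [5,-0.13,-1.08,-4,-23.2,0,0.5]
    - [5,-0.13,-1.08,-4,-23.2,0,0.5]
    - [5,-0.13,-1.08,-4,-23.2,0,0.5]
    - [5,-0.13,-1.08,-4,-23.2,0,0.5]
    - [5,-0.13,-1.08,-4,-23.2,0,0.5]
    - [5,-0.13,-1.08,-4,-23.2,0,0.5]
    - [5,-0.13,-1.08,-4,-23.2,0,0.5]
    - [5,-0.13,-1.08,-4,-23.2,0,0.5]
    - [5,-0.13,-1.08,-4,-23.2,0,0.5]
    - [5,-0.13,-1.08,-4,-23.2,0,0.5]
    - [5,-0.13,-1.08,-4,-23.2,0,0.5]
    - [0,0,0,0,0,0,0.5]

```text
clock: 10.02
eef_pos: [505.4, -239.2, 158.9]
eef_rot: [-3.137, -0.777, 1.321]
wrist_force: [-0.5, -0.2, -3.2]
finger_gap: 59.7
finger_force: 39.8
```

```bash
python3 -c "
from h import *
st(); print(go([503.8,-251.6,175],-14,45)); save('s1',manip.camera('side'),(200,110,460,305),3)"
```

```text
10.03 q [-0.803  0.584  1.415  0.637  1.613 -0.685] p [ 505.4 -239.2  158.9] F [-0.5 -0.2 -3.2] M [-0.79  0.25 -0.01] gap 59.7 ff 39.8
('rv', array([ 0.41, -0.31,  0.1 ]), 'd', array([1.7, 0.7, 2.7]), 'a', array([ 0.171,  0.686, -0.707]))
```

View pics/s1.png

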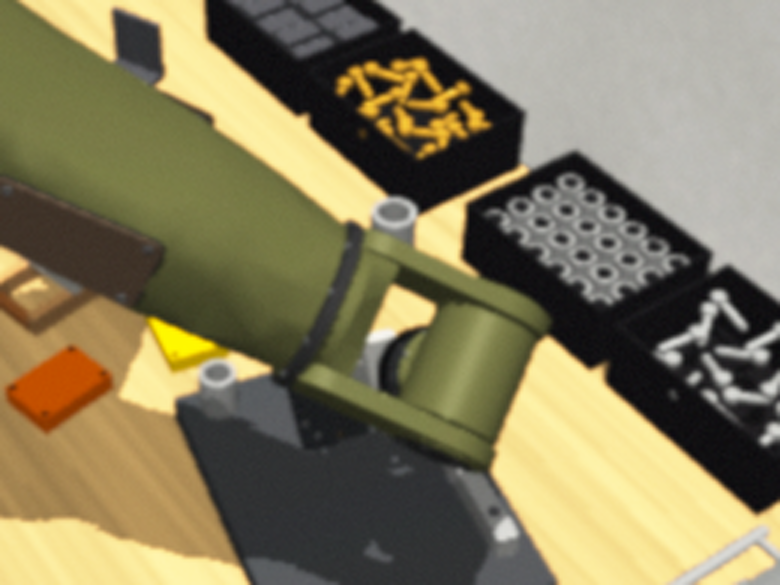

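The arm hides the cover here; the cover should be vertical now, by the force and gap readings still held. Going down, slowly at the end.

Call:
servo_tool:
  rows:
    - [0.2,-0.15,0.05,0.8,0.3,-8,0.5]
    - [0.2,-0.15,0.05,0.8,0.3,-14,0.5]
    - [0,0,0,0,0,-14,0.5]
    - [0,0,0,0,0,-14,0.5]
    - [0,0,0,0,0,-14,0.5]
    - [0,0,0,0,0,-14,0.5]
    - [0,0,0,0,0,-10,0.5]
    - [0,0,0,0,0,-5,0.5]
    - [0,0,0,0,0,0,0.5]
    - [0,0,0,0,0,0,0.5]

```text
clock: 11.32
eef_pos: [508.2, -237.1, 68.4]
eef_rot: [3.136, -0.783, 1.333]
wrist_force: [0.8, -0.4, -2.7]
finger_gap: 59.7
finger_force: 39.8
```

Call:
servo_tool:
  rows:
    - [0,0,0,0,0,-1,0.5]
    - [0,0,0,0,0,-1,0.5]
    - [0,0,0,0,0,-1,0.5]
    - [0,0,0,0,0,0,0.5]

```text
clock: 11.82
eef_pos: [508.0, -236.9, 64.9]
eef_rot: [3.137, -0.784, 1.333]
wrist_force: [-1.5, 0.4, -3.2]
finger_gap: 59.8
finger_force: 39.8
```

```bash
python3 -c "
from h import *
st(); print(go([503.8,-251.6,72],-14,45)); save('t2',manip.camera('top'),(250,150,450,300),4)"
```

```text
11.82 q [-0.799  0.713  1.455  0.647  1.48  -0.792] p [ 508.  -236.9   64.9] F [-1.5  0.4 -3.2] M [-0.77  0.26 -0.01] gap 59.8 ff 39.8
('rv', array([ 0.13,  0.16, -0.16]), 'd', array([-0.9, -1.6, -6.3]), 'a', array([ 0.171,  0.686, -0.707]))
```

View pics/t2.png

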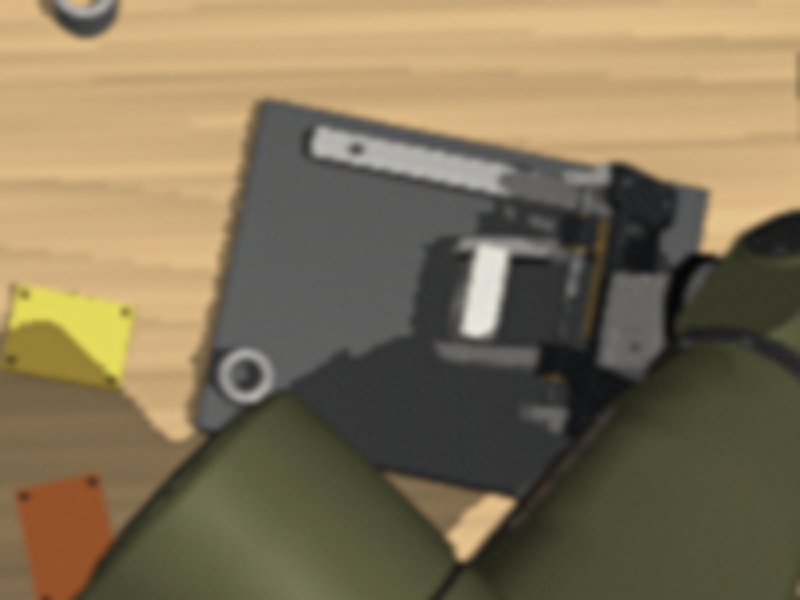

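The cover's end face (bright, at (483,290)) is upright between the fingers and clear of the bar. Continuing down to contact.

Call:
servo_tool:
  rows:
    - [0,0,0,0,0,-1,0.5]
    - [0,0,0,0,0,-1,0.5]
    - [0,0,0,0,0,-1,0.5]
    - [0,0,0,0,0,0,0.5]

```text
clock: 12.38
eef_pos: [508.0, -237.0, 61.8]
eef_rot: [3.137, -0.784, 1.333]
wrist_force: [0.3, 0.6, -3.5]
finger_gap: 59.5
finger_force: 39.8
```

Call:
servo_tool:
  rows:
    - [0.1,0.2,-0.15,0,0,-0.5,0.5]
    - [0,0,0,0,0,-0.5,0.5]
    - [0,0,0,0,0,0,0.5]

```text
clock: 12.75
eef_pos: [508.0, -236.9, 60.9]
eef_rot: [-3.141, -0.785, 1.326]
wrist_force: [0.2, -0.2, -3.3]
finger_gap: 59.9
finger_force: 39.8
```

Call:
servo_tool:
  rows:
    - [0,0,0,0,0,-0.5,0.5]
    - [0,0,0,0,0,-0.5,0.5]
    - [0,0,0,0,0,0,0.5]

```text
clock: 13.12
eef_pos: [508.0, -236.9, 59.9]
eef_rot: [-3.141, -0.785, 1.326]
wrist_force: [-0.1, 0.7, -3.9]
finger_gap: 59.8
finger_force: 39.8
```

Call:
servo_tool:
  rows:
    - [0,0,0,0,0,-0.5,0.5]
    - [0,0,0,0,0,-0.5,0.5]
    - [0,0,0,0,0,0,0.5]

```text
clock: 13.5
eef_pos: [508.0, -237.0, 58.9]
eef_rot: [-3.141, -0.785, 1.326]
wrist_force: [0.4, -0.8, -3.8]
finger_gap: 59.6
finger_force: 39.8
```

Call:
servo_tool:
  rows:
    - [0,0,0,0,0,-0.5,0.5]
    - [0,0,0,0,0,0,0.5]

```text
clock: 13.75
eef_pos: [508.0, -237.0, 58.8]
eef_rot: [-3.141, -0.785, 1.327]
wrist_force: [-2.6, -0.2, 2.4]
finger_gap: 59.9
finger_force: 39.8
```

Call:
servo_tool:
  rows:
    - [0,0,0,0,0,-0.5,0.5]
    - [0,0,0,0,0,0,0.5]

```text
clock: 14.0
eef_pos: [508.0, -237.0, 58.7]
eef_rot: [3.141, -0.785, 1.327]
wrist_force: [-5.2, 0.0, 6.8]
finger_gap: 59.9
finger_force: 39.8
```

Contact at 58.8, about 10 N. I'll lower the grip to let it seat, then open.

Call:
servo_tool:
  rows:
    - [0,0,0,0,0,0,0.5]
    - [0,0,0,0,0,0,0.5]
    - [0,0,0,0,0,0,0.5]
  grip_force: 4

```text
clock: 14.38
eef_pos: [507.9, -236.9, 58.1]
eef_rot: [-3.141, -0.785, 1.326]
wrist_force: [-3.9, 0.5, 4.7]
finger_gap: 60.2
finger_force: 4.0
```

Call:
servo_tool:
  rows:
    - [0,0,0,0,0,0,0.34]
    - [0,0,0,0,0,0,0.32]
    - [0,0,0,0,0,0,0.3]
    - [0,0,0,0,0,0,0.2]
    - [0,0,0,0,0,0,0.1]
    - [0,0,0,0,0,0,0]
    - [0,0,0,0,0,0,0]
    - [0,0,0,0,0,0,0]

```text
clock: 15.38
eef_pos: [508.0, -237.0, 57.9]
eef_rot: [-3.141, -0.785, 1.326]
wrist_force: [-0.0, 1.2, 0.1]
finger_gap: 93.8
finger_force: 0.0
```

```bash
python3 -c "
from h import *
st(); print(go([503.8,-251.6,72],-14,45,140)); save('t3',manip.camera('top'),(250,150,450,300),4)"
```

```text
15.38 q [-0.799  0.724  1.455  0.648  1.472 -0.794] p [ 508.  -237.    57.9] F [-0.   1.2  0.1] M [-0.39  0.14 -0.03] gap 93.8 ff 0.0
('rv', array([ 0.04, -0.03, -0.01]), 'd', array([-24.9, -97.6,  99.6]), 'a', array([ 0.171,  0.686, -0.707]))
```

View pics/t3.png

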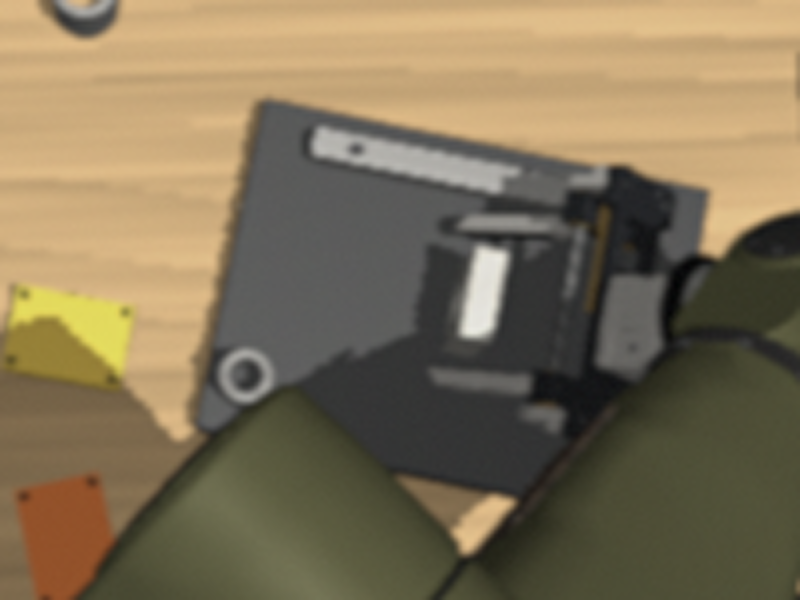

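Cover stands free at (483,292) of the crop with both fingers clear. Withdrawing along the tool axis.

Call:
servo_tool:
  rows:
    - [0,0,0,-1.4,-5.5,5.6,0]
    - [0,0,0,-2.4,-9.6,9.9,0]
    - [0,0,0,-3.1,-12.3,12.7,0]
    - [0,0,0,-3.1,-12.3,12.7,0]
    - [0,0,0,-3.1,-12.3,12.7,0]
    - [0,0,0,-3.1,-12.3,12.7,0]
    - [0,0,0,-3.1,-12.3,12.7,0]
    - [0,0,0,-3.1,-12.3,12.7,0]
    - [0,0,0,0,0,20,0]
    - [0,0,0,0,0,20,0]
    - [0,0,0,0,0,20,0]
    - [0,0,0,0,0,0,0]

```text
clock: 16.92
eef_pos: [486.0, -325.9, 211.5]
eef_rot: [3.138, -0.783, 1.329]
wrist_force: [-0.2, -0.1, 0.0]
finger_gap: 94.0
finger_force: 0.0
```

```bash
python3 -c "
from h import *
st(); t=manip.camera('top'); h=cv2.cvtColor(t,cv2.COLOR_RGB2HSV); g=(h[...,2]>165)&(h[...,1]<60)
r=rect('top',g,114,(371,223)); print(r); 
print(go([*r[2],72],-14,-45,140)); print(go([*r[2],132],-14,-45,140))"
```

```text
16.93 q [-0.915  0.638  1.202  0.605  1.806 -0.683] p [ 486.  -325.9  211.5] F [-0.2 -0.1  0. ] M [-0.32  0.17  0.  ] gap 94.0 ff 0.0
(array([365, 212,  12,  23, 182], dtype=int32), ((504.5876770019531, -250.18760681152344), (20.89740562438965, 60.12044906616211), 75.54866790771484), array([ 504.62865795, -250.20001862]))
('rv', array([-8.724e+01,  2.175e+01, -5.000e-02]), 'd', array([ 39.6, 158.5, -52.6]), 'a', array([-0.171, -0.686, -0.707]))
('rv', array([-8.724e+01,  2.175e+01, -5.000e-02]), 'd', array([ 39.6, 158.5,   7.4]), 'a', array([-0.171, -0.686, -0.707]))
```

Call:
servo_tool:
  rows:
    - [-4.85,1.2,0,2.2,8.8,0.5,0]
    - [-4.85,1.2,0,2.2,8.8,0.5,0]
    - [-4.85,1.2,0,2.2,8.8,0.5,0]
    - [-4.85,1.2,0,2.2,8.8,0.5,0]
    - [-4.85,1.2,0,2.2,8.8,0.5,0]
    - [-4.85,1.2,0,2.2,8.8,0.5,0]
    - [-4.85,1.2,0,2.2,8.8,0.5,0]
    - [-4.85,1.2,0,2.2,8.8,0.5,0]
    - [-4.85,1.2,0,2.2,8.8,0.5,0]
    - [-4.85,1.2,0,2.2,8.8,0.5,0]
    - [-4.85,1.2,0,2.2,8.8,0.5,0]
    - [-4.85,1.2,0,2.2,8.8,0.5,0]
    - [-4.85,1.2,0,2.2,8.8,0.5,0]
    - [-4.85,1.2,0,2.2,8.8,0.5,0]
    - [-4.85,1.2,0,2.2,8.8,0.5,0]
    - [-4.85,1.2,0,2.2,8.8,0.5,0]
    - [-4.85,1.2,0,2.2,8.8,0.5,0]
    - [-4.85,1.2,0,2.2,8.8,0.5,0]
    - [0,0,0,0,0,0,0]
    - [0,0,0,0,0,0,0]

```text
clock: 19.48
eef_pos: [525.1, -167.7, 218.4]
eef_rot: [3.14, 0.783, 1.327]
wrist_force: [-0.7, -0.6, -0.8]
finger_gap: 93.3
finger_force: 0.0
```

```bash
python3 -c "
from h import *
st(); print(go([504.6,-250.2,72],-14.3,-45,140))"
```

```text
19.48 q [-0.033  0.407  1.536 -0.769  1.449  0.409] p [ 525.1 -167.7  218.4] F [-0.7 -0.6 -0.8] M [ 0.31  0.04 -0.09] gap 93.3 ff 0.0
('rv', array([-0.1 ,  0.09, -0.39]), 'd', array([  0.6,   0.4, -60.8]), 'a', array([-0.175, -0.685, -0.707]))
```

Call:
servo_tool:
  rows:
    - [0,0,-0.2,0.3,0.2,-15,0]
    - [0,0,-0.2,0.3,0.2,-15,0]
    - [0,0,0,0,0,-15,0]
    - [0,0,0,0,0,-15.8,0]
    - [0,0,0,0,0,0,0]
    - [0,0,0,0,0,0,0]

```text
clock: 20.23
eef_pos: [526.0, -167.0, 158.1]
eef_rot: [3.139, 0.785, 1.319]
wrist_force: [0.4, -0.1, -0.1]
finger_gap: 94.1
finger_force: 0.0
```

Call:
servo_tool:
  rows:
    - [0,0,0,-2.45,-9.6,-9.9,0]
    - [0,0,0,-2.45,-9.6,-9.9,0]
    - [0,0,0,-2.45,-9.6,-9.9,0]
    - [0,0,0,-2.45,-9.6,-9.9,0]
    - [0,0,0,-2.45,-9.6,-9.9,0]
    - [0,0,0,-2.45,-9.6,-9.9,0]
    - [0,0,0,-2.45,-9.6,-9.9,0]
    - [0,0,0,-2.45,-9.6,-9.9,0]
    - [0,0,0,-2.45,-9.6,-9.9,0]
    - [0,0,0,-2.45,-9.6,-9.9,0]
    - [0,0,0,0,0,0,0]
    - [0,0,0,0,0,0,0]

```text
clock: 21.72
eef_pos: [501.5, -263.0, 59.1]
eef_rot: [3.139, 0.785, 1.319]
wrist_force: [0.5, -0.2, -0.1]
finger_gap: 94.1
finger_force: 0.0
```

```bash
python3 -c "
from h import *
st(); print(go([504.6,-250.2,72],-14.3,-45,0)); save('t4',manip.camera('top'),(250,150,450,300),4)"
```

```text
21.73 q [-0.207  0.597  1.679 -0.903  1.119  0.567] p [ 501.5 -263.    59.1] F [ 0.5 -0.2 -0.1] M [ 0.33 -0.02  0.02] gap 94.1 ff 0.0
('rv', array([0.01, 0.11, 0.01]), 'd', array([-0.2, -0.2, -0.5]), 'a', array([-0.175, -0.685, -0.707]))
```

View pics/t4.png

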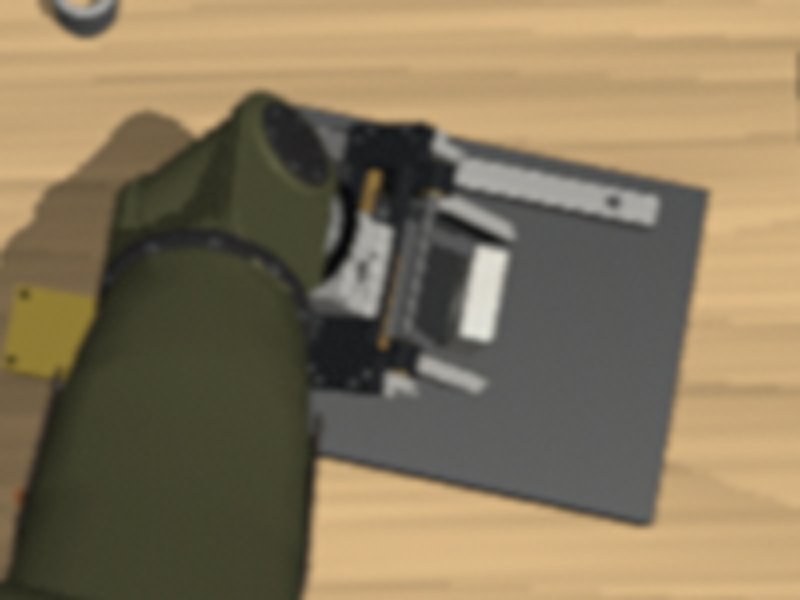

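Cover still upright at (485,290), with a finger on each side. Closing, then lifting.

Call:
servo_tool:
  rows:
    - [0,0,0,0,0,0,0.2]
    - [0,0,0,0,0,0,0.3]
    - [0,0,0,0,0,0,0.35]
    - [0,0,0,0,0,0,0.5]
    - [0,0,0,0,0,0,0.5]
    - [0,0,0,0,0,0,0.5]
  grip_force: 40

```text
clock: 22.52
eef_pos: [501.3, -263.0, 58.9]
eef_rot: [3.139, 0.785, 1.319]
wrist_force: [-0.2, 0.9, 0.4]
finger_gap: 59.7
finger_force: 40.0
```

Call:
servo_tool:
  rows:
    - [0,0,0,0,0,3,0.5]
    - [0,0,0,0,0,8,0.5]
    - [0,0,0,0,0,14,0.5]
    - [0,0,0,0,0,15,0.5]
    - [0,0,0,0,0,15,0.5]
    - [0,0,0,0,0,10,0.5]
    - [0,0,0,0,0,0,0.5]

```text
clock: 23.4
eef_pos: [501.5, -263.1, 124.7]
eef_rot: [3.137, 0.785, 1.318]
wrist_force: [0.5, -0.0, -3.9]
finger_gap: 59.6
finger_force: 40.0
```

```bash
python3 -c "
from h import *
st(); print(go([504.6,-250.2,110],-14.3,45,0))"
```

```text
23.4 q [-0.207  0.492  1.658 -0.86   1.199  0.46 ] p [ 501.5 -263.1  124.7] F [ 0.5 -0.  -3.9] M [ 0.67 -0.14  0.03] gap 59.6 ff 40.0
('rv', array([ 87.22, -22.11,   0.15]), 'd', array([  6.4,  25.9, -28.1]), 'a', array([ 0.175,  0.685, -0.707]))
```

Call:
servo_tool:
  rows:
    - [4.85,-1.23,0,0.35,1.45,0,0.5]
    - [4.85,-1.23,0,0.35,1.45,0,0.5]
    - [4.85,-1.23,0,0.35,1.45,0,0.5]
    - [4.85,-1.23,0,0.35,1.45,0,0.5]
    - [4.85,-1.23,0,0.35,1.45,0,0.5]
    - [4.85,-1.23,0,0.35,1.45,0,0.5]
    - [4.85,-1.23,0,0.35,1.45,0,0.5]
    - [4.85,-1.23,0,0.35,1.45,0,0.5]
    - [4.85,-1.23,0,0.35,1.45,0,0.5]
    - [4.85,-1.23,0,0.35,1.45,0,0.5]
    - [4.85,-1.23,0,0.35,1.45,0,0.5]
    - [4.85,-1.23,0,0.35,1.45,0,0.5]
    - [4.85,-1.23,0,0.35,1.45,0,0.5]
    - [4.85,-1.23,0,0.35,1.45,0,0.5]
    - [4.85,-1.23,0,0.35,1.45,0,0.5]
    - [4.85,-1.23,0,0.35,1.45,0,0.5]
    - [4.85,-1.23,0,0.35,1.45,0,0.5]
    - [4.85,-1.23,0,0.35,1.45,0,0.5]
    - [0,0,0,0,0,0,0.5]
    - [0,0,0,0,0,0,0.5]

```text
clock: 25.9
eef_pos: [507.6, -237.0, 123.7]
eef_rot: [-3.139, -0.785, 1.319]
wrist_force: [0.2, 0.4, -3.6]
finger_gap: 60.0
finger_force: 40.0
```

```bash
python3 -c "
from h import *
st(); print(go([504.6,-250.2,40],-14.3,45,0))"
```

```text
25.9 q [-0.801  0.63   1.437  0.645  1.56  -0.722] p [ 507.6 -237.   123.7] F [ 0.2  0.4 -3.6] M [-0.78  0.27  0.05] gap 60.0 ff 40.0
('rv', array([ 0.01, -0.11,  0.01]), 'd', array([  0.4,  -0.2, -97.1]), 'a', array([ 0.175,  0.685, -0.707]))
```

I caught a problem before lowering: at this grip depth the fingertips reach about 9 mm below the cover's underside when it lies flat, so they would hit the plate. I'll stand it back up the same way and regrip 16 mm shallower.

Call:
servo_tool:
  rows:
    - [-3.5,0.88,0,-0.25,-1.1,0,0.5]
    - [-7,1.78,0,-0.55,-2.1,0,0.5]
    - [-7,1.78,0,-0.55,-2.1,0,0.5]
    - [-7,1.78,0,-0.55,-2.1,0,0.5]
    - [-7,1.78,0,-0.55,-2.1,0,0.5]
    - [-7,1.78,0,-0.55,-2.1,0,0.5]
    - [-7,1.78,0,-0.55,-2.1,0,0.5]
    - [-7,1.78,0,-0.55,-2.1,0,0.5]
    - [-7,1.78,0,-0.55,-2.1,0,0.5]
    - [-7,1.78,0,-0.55,-2.1,0,0.5]
    - [-7,1.78,0,-0.55,-2.1,0,0.5]
    - [-7,1.78,0,-0.55,-2.1,0,0.5]
    - [-6.8,1.68,0,-0.4,-1.8,0,0.5]
    - [0,0,0,0,0,0,0.5]
    - [0,0,0,0,0,0,0.5]

```text
clock: 27.78
eef_pos: [501.3, -262.8, 124.5]
eef_rot: [3.137, 0.782, 1.318]
wrist_force: [-0.4, -0.6, -4.0]
finger_gap: 59.5
finger_force: 40.0
```

```bash
python3 -c "
from h import *
st(); print(go([504.6,-250.2,72],-14.3,-45,0))"
```

```text
27.77 q [-0.207  0.491  1.659 -0.858  1.198  0.459] p [ 501.3 -262.8  124.5] F [-0.4 -0.6 -4. ] M [ 0.71 -0.08 -0.02] gap 59.5 ff 40.0
('rv', array([-0.13,  0.23,  0.02]), 'd', array([ -0.1,  -0.4, -65.9]), 'a', array([-0.175, -0.685, -0.707]))
```

Call:
servo_tool:
  rows:
    - [-0.13,0.1,0,0,0,-10,0.5]
    - [0,0,0,0,0,-15,0.5]
    - [0,0,0,0,0,-15,0.5]
    - [0,0,0,0,0,-14,0.5]
    - [0,0,0,0,0,-7,0.5]
    - [0,0,0,0,0,-3,0.5]
    - [0,0,0,0,0,-0.5,0.5]
    - [0,0,0,0,0,-0.5,0.5]
    - [0,0,0,0,0,0,0.5]

```text
clock: 28.9
eef_pos: [501.0, -263.0, 59.1]
eef_rot: [3.14, 0.788, 1.319]
wrist_force: [0.3, 0.7, -3.8]
finger_gap: 59.6
finger_force: 40.0
```

Call:
servo_tool:
  rows:
    - [0,0,0,0,0,-0.5,0.5]
    - [0,0,0,0,0,-0.3,0.5]
    - [0,0,0,0,0,0,0.5]

```text
clock: 29.28
eef_pos: [501.0, -263.0, 58.9]
eef_rot: [3.14, 0.788, 1.319]
wrist_force: [-3.2, 2.8, 6.9]
finger_gap: 59.6
finger_force: 40.0
```

Call:
servo_tool:
  rows:
    - [0,0,0,0,0,0,0.5]
    - [0,0,0,0,0,0,0.5]
    - [0,0,0,0,0,0,0.34]
    - [0,0,0,0,0,0,0.32]
    - [0,0,0,0,0,0,0.3]
    - [0,0,0,0,0,0,0.2]
    - [0,0,0,0,0,0,0.2]
    - [0,0,0,0.9,3.7,3.8,0.2]
    - [0,0,0,0.9,3.7,3.8,0.2]
    - [0,0,0,0.9,3.6,3.7,0.2]
    - [0,0,0,0,0,0,0.2]
    - [0,0,0,0,0,0,0.2]
  grip_force: 4

```text
clock: 30.78
eef_pos: [503.6, -252.0, 69.3]
eef_rot: [3.141, 0.788, 1.32]
wrist_force: [-0.9, 0.4, -0.7]
finger_gap: 75.4
finger_force: 0.0
```

```bash
python3 -c "
from h import *
st(); print(go([504.6,-250.2,72],-14.3,-45,16)); t=manip.camera('top'); h=cv2.cvtColor(t,cv2.COLOR_RGB2HSV); g=(h[...,2]>165)&(h[...,1]<60)
print(rect('top',g,114,(371,223)))"
```

```text
30.77 q [-0.185  0.583  1.674 -0.888  1.146  0.561] p [ 503.6 -252.    69.3] F [-0.9  0.4 -0.7] M [ 0.25 -0.03 -0.04] gap 75.4 ff 0.0
('rv', array([0.13, 0.  , 0.04]), 'd', array([ 0.5, -0.3,  0.6]), 'a', array([-0.175, -0.685, -0.707]))
(array([365, 212,  12,  23, 177], dtype=int32), ((504.2456970214844, -250.36322021484375), (20.3873348236084, 59.54601287841797), 75.54497528076172), array([ 503.86942057, -250.13289341]))
```

Cover stands still at the same place (504,−250), consistent with the forward kinematics. Gripping shallow and lifting.

Call:
servo_tool:
  rows:
    - [0,0,0,0,0,0,0.3]
    - [0,0,0,0,0,0,0.35]
    - [0,0,0,0,0,0,0.5]
    - [0,0,0,0,0,0,0.5]
    - [0,0,0,0,0,0,0.5]
    - [0,0,0,0,0,3,0.5]
    - [0,0,0,0,0,8,0.5]
    - [0,0,0,0,0,14,0.5]
    - [0,0,0,0,0,15,0.5]
    - [0,0,0,0,0,10,0.5]
    - [0,0,0,0,0,0,0.5]
  grip_force: 50

```text
clock: 32.2
eef_pos: [503.9, -252.0, 120.3]
eef_rot: [3.138, 0.788, 1.318]
wrist_force: [-0.3, 0.3, -2.4]
finger_gap: 59.6
finger_force: 50.0
```

Call:
servo_tool:
  rows:
    - [3.5,-0.88,0,0,0.4,0,0.5]
    - [7,-1.78,0,0,0.4,0,0.5]
    - [7,-1.78,0,0,0.4,0,0.5]
    - [7,-1.78,0,0,0.4,0,0.5]
    - [7,-1.78,0,0,0.4,0,0.5]
    - [7,-1.78,0,0,0.4,0,0.5]
    - [7,-1.78,0,0,0.4,0,0.5]
    - [7,-1.78,0,0,0.4,0,0.5]
    - [7,-1.78,0,0,0.4,0,0.5]
    - [7,-1.78,0,0,0.4,0,0.5]
    - [7,-1.78,0,0,0.4,0,0.5]
    - [7,-1.78,0,0,0.4,0,0.5]
    - [6.8,-1.68,0,0,0,0,0.5]
    - [0,0,0,0,0,0,0.5]
    - [0,0,0,0,0,0,0.5]

```text
clock: 34.08
eef_pos: [503.6, -247.1, 119.3]
eef_rot: [-3.138, -0.781, 1.319]
wrist_force: [0.6, -0.2, -3.3]
finger_gap: 59.7
finger_force: 50.0
```

```bash
python3 -c "
from h import *
st(); print(go([504.6,-250.2,40],-14.3,45,16)); save('t5',manip.camera('top'),(250,150,450,300),4)"
```

```text
34.08 q [-0.815  0.642  1.426  0.635  1.565 -0.734] p [ 503.6 -247.1  119.3] F [ 0.6 -0.2 -3.3] M [-0.82  0.28  0.03] gap 59.7 ff 50.0
('rv', array([ 0.19, -0.19, -0.03]), 'd', array([  1.5,  -1.1, -81.4]), 'a', array([ 0.175,  0.685, -0.707]))
```

View pics/t5.png

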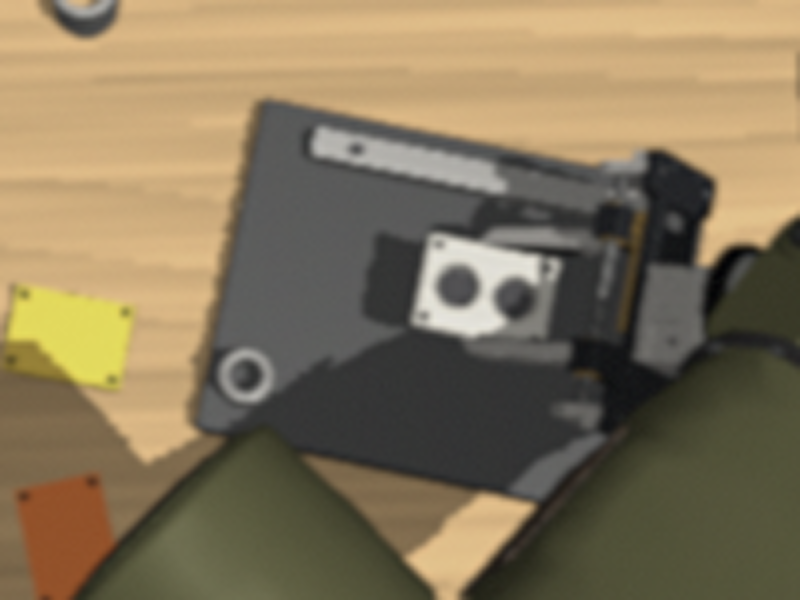

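Pockets are now up (at (457,285) and (515,297)), cover level over the plate. Lowering.

Call:
servo_tool:
  rows:
    - [0.2,-0.1,0,0,0,-8,0.5]
    - [0,0,0,0,0,-15,0.5]
    - [0,0,0,0,0,-16,0.5]
    - [0,0,0,0,0,-16,0.5]
    - [0,0,0,0,0,-12,0.5]
    - [0,0,0,0,0,-7,0.5]
    - [0,0,0,0,0,-3,0.5]
    - [0,0,0,0,0,-0.7,0.5]
    - [0,0,0,0,0,-0.7,0.5]
    - [0,0,0,0,0,0,0.5]

```text
clock: 35.38
eef_pos: [503.7, -247.3, 41.2]
eef_rot: [-3.14, -0.788, 1.32]
wrist_force: [0.6, -0.2, -2.7]
finger_gap: 59.6
finger_force: 50.0
```

Call:
servo_tool:
  rows:
    - [0,0,0,0,0,-0.5,0.5]
    - [0,0,0,0,0,-0.5,0.5]
    - [0,0,0,0,0,0,0.5]

```text
clock: 35.75
eef_pos: [503.6, -247.1, 39.9]
eef_rot: [-3.14, -0.788, 1.32]
wrist_force: [-0.7, -0.4, -3.4]
finger_gap: 59.9
finger_force: 50.0
```

Call:
servo_tool:
  rows:
    - [0,0,0,0,0,-0.5,0.5]
    - [0,0,0,0,0,-0.5,0.5]
    - [0,0,0,0,0,0,0.5]

```text
clock: 36.12
eef_pos: [503.6, -247.2, 39.0]
eef_rot: [-3.14, -0.788, 1.32]
wrist_force: [-0.1, 0.9, -2.6]
finger_gap: 59.8
finger_force: 50.0
```

Call:
servo_tool:
  rows:
    - [0,0,0,0,0,-0.5,0.5]
    - [0,0,0,0,0,-0.4,0.5]
    - [0,0,0,0,0,0,0.5]

```text
clock: 36.5
eef_pos: [503.6, -247.2, 38.8]
eef_rot: [-3.14, -0.789, 1.321]
wrist_force: [-2.0, 0.4, 5.7]
finger_gap: 59.5
finger_force: 50.0
```

Call:
servo_tool:
  rows:
    - [0,0,0,0,0,-0.4,0.5]
    - [0,0,0,0,0,0,0.5]

```text
clock: 36.75
eef_pos: [503.6, -247.2, 38.7]
eef_rot: [-3.14, -0.789, 1.321]
wrist_force: [-3.3, 1.6, 8.5]
finger_gap: 59.5
finger_force: 50.0
```

Contact. Release gently and withdraw.

Call:
servo_tool:
  rows:
    - [0,0,0,0,0,0,0.5]
    - [0,0,0,0,0,0,0.5]
    - [0,0,0,0,0,0,0.34]
    - [0,0,0,0,0,0.3,0.32]
    - [0,0,0,0,0,0.3,0.3]
    - [0,0,0,0,0,0,0.2]
    - [0,0,0,0,0,0,0.2]
    - [0,0,0,-1.5,-6,6,0.2]
    - [0,0,0,-3,-12,12.5,0.2]
    - [0,0,0,-3,-12,12.5,0.2]
    - [0,0,0,-3,-12,12.5,0.2]
    - [0,0,0,0,0,20,0.2]
    - [0,0,0,0,0,20,0.2]
  grip_force: 4

```text
clock: 38.38
eef_pos: [493.1, -289.1, 123.3]
eef_rot: [-3.14, -0.788, 1.32]
wrist_force: [-0.0, -0.3, 0.0]
finger_gap: 75.1
finger_force: 0.0
```

```bash
python3 -c "
from h import *
st(); t=manip.camera('top'); h=cv2.cvtColor(t,cv2.COLOR_RGB2HSV); g=((h[...,1]<50)&(h[...,2]>105)).astype(np.uint8); save('t6',t,(250,150,450,300),4)
g=cv2.morphologyEx(g,cv2.MORPH_OPEN,np.ones((2,2)))
u,v=pj('top',[503,-251,50])[0]; print(u,v); print(rect('top',g,50,(int(u),int(v))))
S=np.array([585.7,-261.7]);print(go([*(S-86*np.array([.97,-.242])),140],-104,0))"
```

```text
38.38 q [-0.873  0.684  1.348  0.614  1.628 -0.755] p [ 493.1 -289.1  123.3] F [-0.  -0.3  0. ] M [-0.33  0.2  -0.  ] gap 75.1 ff 0.0
367.23014171639363 227.12025350620644
(array([350, 214,  36,  27, 610], dtype=int32), ((500.7991943359375, -251.71743774414062), (88.19744873046875, 66.26910400390625), 75.81216430664062), array([ 503.21224272, -249.5727208 ]))
('rv', array([-25.42,  42.78, -84.7 ]), 'd', array([ 8.5, 48.7, -4.9]), 'a', array([ 0., -0., -1.]))
```

View pics/t6.png

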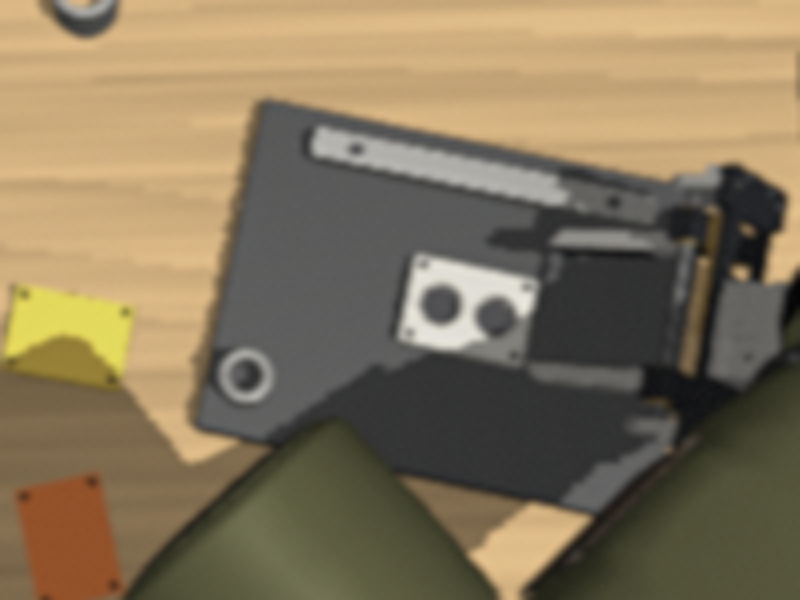

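Cover lies flat, pockets up, centre about (470,309) in the crop, about 53 mm short of the bar and parallel to it. Next: tool vertical behind its near long side, fingers spread about 40 mm along the bar, as a two-point pusher.

```bash
python3 -c "
from h import *
for y in(-104,76): print(go([454.5,-238.2,139],y,0))"
```

```text
('rv', array([-25.42,  42.78, -84.7 ]), 'd', array([-39.3,  51.4,  -5.9]), 'a', array([ 0., -0., -1.]))
('rv', array([-42.83, -25.45,  85.13]), 'd', array([-39.3,  51.4,  -5.9]), 'a', array([ 0.,  0., -1.]))
```

Call:
servo_tool:
  rows:
    - [-1.82,3.06,-6.05,-2.8,3.7,0,0.57]
    - [-1.82,3.06,-6.05,-2.8,3.7,0,0.57]
    - [-1.82,3.06,-6.05,-2.8,3.7,0,0.57]
    - [-1.82,3.06,-6.05,-2.8,3.7,0,0.57]
    - [-1.82,3.06,-6.05,-2.8,3.7,0,0.57]
    - [-1.82,3.06,-6.05,-2.8,3.7,0,0.57]
    - [-1.82,3.06,-6.05,-2.8,3.7,0,0.57]
    - [-1.82,3.06,-6.05,-2.8,3.7,0,0.57]
    - [-1.82,3.06,-6.05,-2.8,3.7,0,0.57]
    - [-1.82,3.06,-6.05,-2.8,3.7,0,0.57]
    - [-1.82,3.06,-6.05,-2.8,3.7,0,0.57]
    - [-1.82,3.06,-6.05,-2.8,3.7,0,0.57]
    - [-1.82,3.06,-6.05,-2.8,3.7,0,0.57]
    - [-1.82,3.06,-6.05,-2.8,3.7,0,0.57]
    - [0,0,0,0,0,0,0.57]
    - [0,0,0,0,0,0,0.57]

```text
clock: 40.42
eef_pos: [454.0, -237.3, 121.9]
eef_rot: [-3.139, -0.002, -0.244]
wrist_force: [-0.1, 0.5, 0.5]
finger_gap: 40.6
finger_force: 0.0
```

```bash
python3 -c "
from h import *
st(); print(go([454.5,-238.2,55],-104,0))
t=manip.camera('top'); h=cv2.cvtColor(t,cv2.COLOR_RGB2HSV)
g=((h[...,1]<40)&(h[...,2]>100)).astype(np.uint8)
print(rect('top',g,55,(370,194)),rect('top',g,50,(351,226)))"
```

```text
40.42 q [-0.555  0.303  1.723  0.004  1.115  1.259] p [ 454.  -237.3  121.9] F [-0.1  0.5  0.5] M [0.02 0.08 0.02] gap 40.6 ff 0.0
('rv', array([-0.13,  0.14,  0.01]), 'd', array([  0.5,  -0.9, -85.9]), 'a', array([ 0., -0., -1.]))
(array([328, 181,  87,  26, 727], dtype=int32), ((595.9405517578125, -265.6234436035156), (242.40582275390625, 23.6983642578125), 76.156005859375), array([ 595.94146016, -265.34627346])) (array([     0,      9,    560,    411, 183453], dtype=int32), ((564.6807861328125, -25.4951171875), (1653.10693359375, 1142.553955078125), 89.92613983154297), array([492.45823206, -23.81073938]))
```

Call:
servo_tool:
  rows:
    - [0,0,0,0,0,-15,0.57]
    - [0,0,0,0,0,-20,0.57]
    - [0,0,0,0,0,-20,0.57]
    - [0,0,0,0,0,-20,0.57]
    - [0,0,0,0,0,-10,0.57]
    - [0,0,0,0,0,0,0.57]
    - [0,0,0,3.9,-1,0,0.57]
    - [0,0,0,3.9,-1,0,0.57]
    - [0,0,0,3.9,-1,0,0.57]

```text
clock: 41.6
eef_pos: [465.9, -240.5, 37.1]
eef_rot: [-3.14, -0.001, -0.247]
wrist_force: [-4.3, 1.0, 4.6]
finger_gap: 40.5
finger_force: 2.4
```

Call:
servo_tool:
  rows:
    - [0,0,0,4.85,-1.2,0,0.57]
    - [0,0,0,4.85,-1.2,0,0.57]
    - [0,0,0,4.85,-1.2,0,0.57]
    - [0,0,0,4.85,-1.2,0,0.57]
    - [0,0,0,4.85,-1.2,0,0.57]
    - [0,0,0,4.85,-1.2,0,0.57]
    - [0,0,0,4.85,-1.2,0,0.57]
    - [0,0,0,3.9,-1,0,0.57]

```text
clock: 42.6
eef_pos: [503.7, -249.8, 36.7]
eef_rot: [-3.14, -0.0, -0.247]
wrist_force: [-5.9, 0.9, 4.8]
finger_gap: 40.3
finger_force: 2.7
```

```bash
python3 -c "
from h import *
st(); p=pose()[0][:2]-[585.7,-261.7]; print('stop frame',p@[.97,-.242],p@[.242,.97]); save('t7',manip.camera('top'),(300,165,440,270),5.7)"
```

```text
42.6 q [-0.526  0.521  1.637  0.002  0.984  1.29 ] p [ 503.7 -249.8   36.7] F [-5.9  0.9  4.8] M [0.2  1.12 0.  ] gap 40.3 ff 2.7
stop frame -82.45583277472099 -8.313331549573105
```

View pics/t7.png

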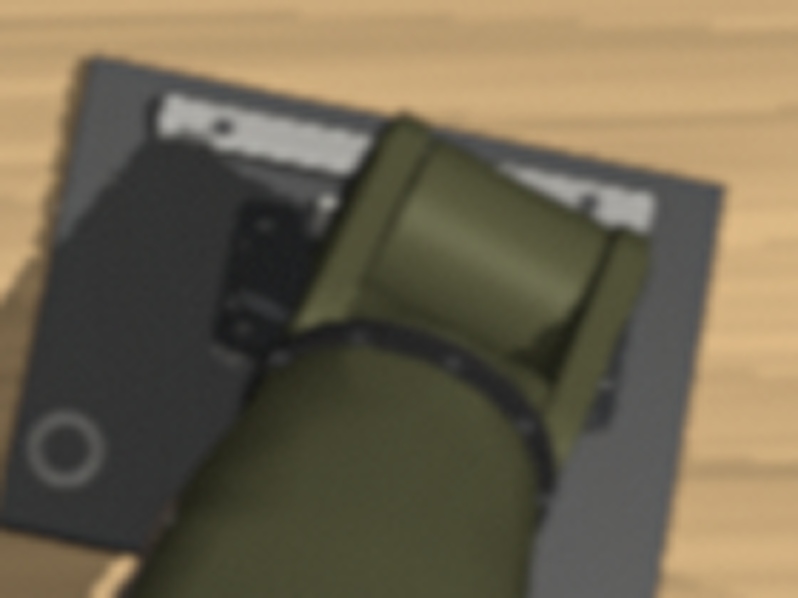

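The arm hides the cover, but the bushing (65,448) and bar are undisturbed and the push force of about 6 N is plain sliding; about 14 mm to go.

Call:
servo_tool:
  rows:
    - [0,0,0,2.9,-0.75,0,0.57]
    - [0,0,0,2.9,-0.75,0,0.57]
    - [0,0,0,2.9,-0.75,0,0.57]
    - [0,0,0,1,-0.25,0,0.57]

```text
clock: 43.15
eef_pos: [513.3, -252.3, 36.7]
eef_rot: [-3.14, -0.001, -0.247]
wrist_force: [-3.3, 1.3, 1.8]
finger_gap: 40.5
finger_force: 1.5
```

Call:
servo_tool:
  rows:
    - [0,0,0,1,-0.25,0,0.57]
    - [0,0,0,1,-0.25,0,0.57]

```text
clock: 43.4
eef_pos: [515.2, -252.8, 36.7]
eef_rot: [-3.14, -0.001, -0.247]
wrist_force: [-1.5, 0.8, -0.1]
finger_gap: 40.4
finger_force: 1.0
```

Call:
servo_tool:
  rows:
    - [0,0,0,1,-0.25,0,0.57]
    - [0,0,0,1,-0.25,0,0.57]

```text
clock: 43.65
eef_pos: [516.7, -253.1, 36.7]
eef_rot: [-3.14, 0.001, -0.247]
wrist_force: [-10.5, 0.2, 4.7]
finger_gap: 40.6
finger_force: 5.1
```

Call:
servo_tool:
  rows:
    - [0,0,0,0.5,-0.12,0,0.57]
    - [0,0,0,0,0,0,0.57]

```text
clock: 43.9
eef_pos: [516.7, -253.2, 36.7]
eef_rot: [-3.14, 0.002, -0.247]
wrist_force: [-10.2, 1.5, 4.9]
finger_gap: 40.5
finger_force: 5.2
```

Call:
servo_tool:
  rows:
    - [0,0,0,0.4,-0.1,0,0.57]
    - [0,0,0,0,0,0,0.57]

```text
clock: 44.15
eef_pos: [516.7, -253.2, 36.7]
eef_rot: [-3.14, 0.003, -0.247]
wrist_force: [-12.5, 2.2, 6.9]
finger_gap: 40.4
finger_force: 6.8
```

It has stalled against the bar. One last firm nudge, then back off square to the bar, lift and look.

Call:
servo_tool:
  rows:
    - [0,0,0,0.6,-0.15,0,0.57]
    - [0,0,0,0.6,-0.15,0,0.57]
    - [0,0,0,0,0,0,0.57]

```text
clock: 44.52
eef_pos: [516.8, -253.2, 36.6]
eef_rot: [-3.139, 0.006, -0.247]
wrist_force: [-23.3, 5.2, 13.9]
finger_gap: 40.7
finger_force: 11.6
```

Call:
servo_tool:
  rows:
    - [0,0,0,-2.9,0.7,0,0.57]
    - [0,0,0,-6.8,1.7,0,0.57]
    - [0,0,0,-9.7,2.4,0,0.57]
    - [0,0,0,-9.7,2.4,0,0.57]
    - [0,0,0,-5,1,20,0.57]
    - [0,0,0,0,0,30,0.57]
    - [0,0,0,0,0,40,0.57]
    - [0,0,0,-15,0,40,0.57]
    - [0,0,0,-15,20,40,0.57]
    - [0,0,0,-15,40,20,0.57]
    - [0,0,0,-10,40,10,0.57]
    - [0,0,0,-10,40,0,0.57]
    - [0,0,0,0,40,0,0.57]
    - [0,0,0,0,40,0,0.57]
    - [0,0,0,0,30,0,0.57]
    - [0,0,0,0,0,0,0.57]

```text
clock: 46.52
eef_pos: [419.7, 5.7, 236.8]
eef_rot: [-3.14, -0.001, -0.245]
wrist_force: [-0.0, -0.1, -0.2]
finger_gap: 40.2
finger_force: 0.0
```

```bash
python3 -c "
from h import *
st(); t=manip.camera('top'); s=manip.camera('side')
a=cv2.resize(t[170:285,180:440],None,fx=3,fy=3,interpolation=cv2.INTER_CUBIC); u,v=pj('side',[560,-250,40])[0].astype(int)
b=cv2.resize(s[v-40:v+40,u-100:u+100],None,fx=3,fy=3,interpolation=cv2.INTER_CUBIC)
c=np.zeros((a.shape[0]+b.shape[0],a.shape[1],3),np.uint8); c[:a.shape[0]]=a; c[a.shape[0]:,:b.shape[1]]=b; save('t8',c); print(c.shape)
h=cv2.cvtColor(t,cv2.COLOR_RGB2HSV); g=((h[...,1]<50)&(h[...,2]>165)).astype(np.uint8)
q=pj('top',[533,-250,50])[0]; print(q, rect('top',g,50,tuple(q.astype(int))))"
```

```text
46.52 q [-0.075 -0.024  1.815  0.002  1.349  1.74 ] p [419.7   5.7 236.8] F [-0.  -0.1 -0.2] M [0.02 0.17 0.06] gap 40.2 ff 0.0
(585, 780, 3)
[366.22265795 216.33071169] (array([355, 196,  32,  25, 396], dtype=int32), ((555.3875732421875, -262.4325256347656), (82.09297943115234, 58.98813247680664), 75.40911865234375), array([ 555.4176257 , -262.81151931]))
```

View pics/t8.png

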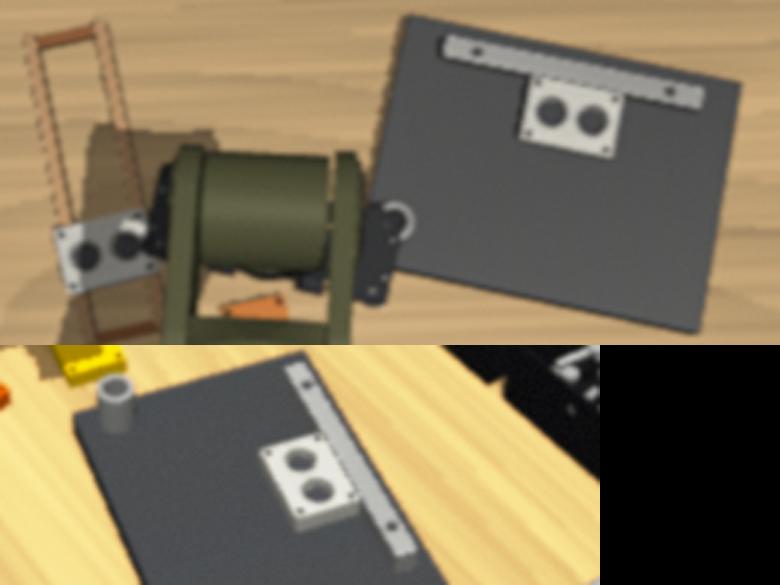

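The final picture shows the cover, pockets up at (551,111) and (592,120), flat on the plate with its long side against the bar, well inside the bar ends. The bushing and the other cover are where they were. Handing in.

```bash
python3 -c "
from cell import manip
print(manip.sign_off())"
```

```text
the job is handed in; nothing more can be done
None
```

The cover is turned pockets-up, flat on the surface plate and pushed against the stop bar well inside its ends, handed in at about 47 s; the final picture shows the other cover and the small bushing in place, and the other loose things were not re-checked.

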